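# Switch on the mug warmer under the teal mug

## Task

The white mug warmer has two pads and a knurled black dial beside each. Switch on the pad under the teal-and-white mug: put a fingertip on the flat face of the dial next to that mug and rub it round clockwise, by friction alone, until it clicks from off into the next position (low, the yellow dot), and leave it there. Leave the dial beside the pink mug off, pick nothing up, and leave the mugs and the other things where they stand.

Things in the scene. Friction and masses are not known exactly. Their poses are not given: they have to be found in the camera images.
- warmer: White mug warmer fixed to the worktop, 128 (x) by 440 (y) by 32 mm high; origin: centre of its underside; x points away from the robot, y left along its length (turned up to 0.2 rad). At x = 0 along y: left pad +165, left dial +52, right dial -52, right pad -165 mm. Pads: dark discs 100 mm across, tops 34 mm above the worktop. Each dial serves the pad on its own side.
- dial_left (a joint): Left dial (black disc, 92 mm across, upright axis), rad: grows clockwise seen from above; clicks at 0 (off, grey dot; starts here), 0.785 (low, yellow dot), 1.571 (high, red dot); stops at -0.12 and 1.69. Needs up to about 0.07 N m; let go before half-way between clicks (0.39, 1.18) it springs back, past it forward.
- dial_right (a joint): Right dial, the same in all.
- dial_left_top (a point): Centre of the left dial's flat top face, on its axis, 45 mm above the worktop. The disc is 92 mm across and stands 13 mm above the deck; the ribs on its face are paper-thin. A closed fingertip 24 mm off the axis, pressed down with 5 to 15 N, drags it round.
- dial_right_top (a point): Centre of the right dial's flat top face, 45 mm above the worktop.
- dial_left_mark (a point): Outer end of the white line on the left dial's face, 43 mm from its axis. At off it points to the grey dot (back left, 45 degrees to the left of the warmer's x axis), at low to the yellow dot (straight back, along the warmer's x), at high to the red dot (back right).
- dial_right_mark (a point): Outer end of the white line on the right dial, the same.
- teal_mug: Teal-and-white mug, 90 mm across and 96 mm high, with a handle that points roughly to the robot; origin at the height of its underside, about 18 mm from the bowl's axis towards the handle. It stands on the left or on the right pad.
- pink_mug: Pink mug, 87 mm across and 97 mm high, handle roughly to the robot, origin likewise; stands on the other pad.
- garlic: Garlic bulb, 50 mm, loose behind the warmer's middle; origin at its underside.
- spice_jar: Spice jar with green cap, 46 mm across, 106 mm high, loose behind the warmer's right pad; origin at its underside.
- lemon: Lemon, 72 by 55 by 56 mm, loose on the worktop at the left.

How it is judged:
By the outcome, as a careful person would: the job done as asked, in the order asked, and still so for the second after the job is handed in, with the robot touching nothing.
It also fails if it takes over 38 s, if anything falls off the work surface, if the arm or the gripper's body presses on something with over 40 N, if the wrist force passes 120 N, or if a joint passes its speed limit or range.

## Robot

A 6-joint arm with a two-finger parallel gripper is mounted at the origin on a cart in front of the work surface, level with it; the furniture and walls round the work are solid. World frame = base frame: x ahead of the robot, y to its left, z up, the work surface at z = 0. Lengths are in mm, angles in rad, forces in N, time in s.
With the tool pointing down it reaches from about 275 to 750 mm from the base axis. Payload 10.2 kg.
Tool frame: the origin (TCP) lies on the mounting face of the last link; the fingertips stand 173 mm ahead of it and the grasp point (between the pads) lies 155 mm ahead of it; z points along the fingers, y is the line along which they close (so a half turn about z gives the same grasp; the last joint's range is limited). The gripper opens to 85 mm and grips with 20 to 120 N. Pads are 22 mm wide; open, the fingers measure 114 mm over their backs; the gripper's body (76 mm by 85 mm) begins 54 mm behind the grasp point. The pads swing forward as they close: fully open they stand 13 mm farther back than shut.
Start: joints at [1.089, 0.313, 1.498, -0, 1.331, -0.223], TCP at [134.372, 507.52, 404.694] pointing down, gripper open.
Joint ranges: [-2.94, 2.94], [-0.97, 2.17], [0.19, 2.56], [-1.23, 4.37], [0.02, 3.11], [-2.88, 2.88]. Speed limits (rad/s): [2.39, 2.39, 3.01, 3.14, 3.14, 3.14].

## Interface

Orientations are given as a 3x3 rotation matrix whose columns are the frame's x, y, z axes.
In Python, from workcell import bot, grab_frame, calibration, hand_in gives the robot as it stands (bot), with the cameras as plain functions and the job as plain functions.
- The arm moves only by the tool tcp_steps, called after "Call:" as name(argument=value, ...) on one line, values as JSON. Schema: {"type":"object","properties":{"offsets":{"type":"object","properties":{"jaw":{"type":"array","items":{"type":"number"},"minItems":1,"maxItems":5},"dx":{"type":"array","items":{"type":"number"},"minItems":1,"maxItems":5},"dy":{"type":"array","items":{"type":"number"},"minItems":1,"maxItems":5},"dz":{"type":"array","items":{"type":"number"},"minItems":1,"maxItems":5},"ax":{"type":"array","items":{"type":"number"},"minItems":1,"maxItems":5},"ay":{"type":"array","items":{"type":"number"},"minItems":1,"maxItems":5},"az":{"type":"array","items":{"type":"number"},"minItems":1,"maxItems":5}},"additionalProperties":false,"required":["jaw","dx","dy","dz","ax","ay","az"]},"grip_force":{"type":"number"},"only":{"type":"string"},"quiet":{"type":"boolean"},"lines":{"type":"string"}},"required":["offsets"],"additionalProperties":false}. offsets is an object with one list for each field, all of the same length, 1 to 5, a row being the entries at one place: jaw (the opening from 0.0 (shut) to 1.0 (fully open)), dx, dy, dz (the shift in shares of the most that a row can go, 1 being 62.5 mm), ax, ay, az (a rotation vector in parts of the range, where 1.0 means 4 rad); each row shifts and turns the commanded pose from where the row before left it, along the tool's axes as they then stand; what a row does not reach is not made up. A row lasts 1/8 s, in which the tool goes at most 62.5 mm and 0.188 rad, less where a joint would pass 70% of its speed; a pose out of reach is approached as far as the arm can. The fingers move at their own pace and stop on an object; grip_force is the grip in N (left out, the last holds). Time passes only in rows, so rows that do not move let the fingers close. The tool returns the time, the measured TCP pose, the force, the opening and the grip force at its end. only (a regular expression) keeps the lines of the reply that match it, lines (a string "A,B") keeps lines A to B, and quiet returns only ok. A shift or turn number past 1, either way, is cut back to 1. Input that does not fit is refused with a message, and nothing moves.
- bot.state(): the state, without advancing time (a new reading comes with each control period).
- grab_frame(name): name is "scene" or "side" or "wrist"; returns (picture, depth): 384x512x3 uint8, red, green, blue; 384x512 float32, mm along the optical axis (not along the pixel's ray), 0 where there is no reading.
- calibration(name): a dict with "vertical_fov" (degrees; the focal length in pixels is half the picture's height over the tangent of half this angle, whatever the lens; pixels are square), "cx", "cy" (the principal point, pixels), "eye" and "orientation" of the camera in the world; the wrist camera has in their place "tool_from_camera" (4x4, takes a point from camera to tool coordinates, whose origin is the TCP and whose axes are the flange's). Camera axes: x right, y down, z forward; pixel columns grow to the right and rows downward; lengths in mm; the calibration is good to about 2 mm. A picture is of the moment at which its call begins: read the wrist's pose just before it. calibration takes no time and is no camera call.
- hand_in(): hands the job in; it is judged then, once.
The state is a dict: "clock": time; "qpos": joint angles; "dq": joint speeds; "tau": joint torques, N m; "position": TCP position; "tcp_rot": TCP orientation; "ft_force": force on the tool from outside, world axes, zero at the start; "wrist_torque": the same for the moment, N m; "finger_gap": opening from 0.0 (shut) to 1.0 (fully open); "grip_force": force on a finger pad.
Only numpy, scipy, OpenCV 4.12 (cv2) and the standard library are available. Lean on these libraries where they do the work, as an engineer would, in place of code of your own. Each camera call takes 0.05 s, during which the arm holds its last target. There are 200 camera calls.

## Working session

There is one attempt and no reset: what is moved stays moved. The work goes in short steps, Python scripts to look and compute and a tool call to move; the robot and the scene stay as the last step left them, time stands still between calls to the robot, and variables do not carry over. Pictures are saved under pics/ and viewed, at most 10 in all, crops included, and the job is handed in when it is done.

```bash
ls; mkdir -p pics; python3 - <<'E'
from workcell import bot, grab_frame, calibration, hand_in
import cv2,numpy as np
for n in("scene","side"):
    p,d=grab_frame(n); cv2.imwrite(f"pics/{n}0.png",p[:,:,::-1]); np.savez(f"{n}0.npz",p=p,d=d); print(n,calibration(n))
s=bot.state();print(s)
E
```

```text
pics
workcell.py
scene {'vertical_fov': 42.43578097730805, 'cx': 252.83224881656633, 'cy': 196.79552885500334, 'eye': array([-279.13186404, -774.40617917,  807.98656041]), 'orientation': array([[ 0.79170042, -0.30570965,  0.52891593],
       [-0.6108217 , -0.4108038 ,  0.67685825],
       [ 0.01035858, -0.85894228, -0.51196763]])}
side {'vertical_fov': 45.14180350831387, 'cx': 252.64575145721287, 'cy': 190.0671020582948, 'eye': array([ 205.21869233, -511.9252236 , 1182.11069017]), 'orientation': array([[ 0.92769498, -0.31688057,  0.19740497],
       [-0.37299082, -0.76383848,  0.52671494],
       [-0.01612022, -0.56226104, -0.82680267]])}
{'clock': 0.1, 'qpos': array([ 1.08861152e+00,  3.13393732e-01,  1.49835691e+00, -4.53436944e-05,
        1.33101840e+00, -2.23387968e-01]), 'dq': array([-0.00207327, -0.00098574, -0.0018091 , -0.0008246 ,  0.00156679,
        0.0005896 ]), 'tau': array([ 2.65365881e-03, -4.12897789e+01, -2.60140979e+01, -1.76256499e-04,
        3.04333742e-03,  6.17896262e-05]), 'position': array([134.34948636, 507.48277313, 404.19393246]), 'tcp_rot': array([[-9.66701294e-01,  2.55906919e-01, -5.06485719e-04],
       [ 2.55907327e-01,  9.66700735e-01, -1.06268633e-03],
       [ 2.17671333e-04, -1.15691366e-03, -9.99999307e-01]]), 'ft_force': array([-0.02796933,  0.22707326, -0.66079745]), 'wrist_torque': array([ 0.02633863,  0.03890506, -0.00492733]), 'grip_force': 0.0, 'finger_gap': 0.9985535373063426}
```

View pics/scene0.png

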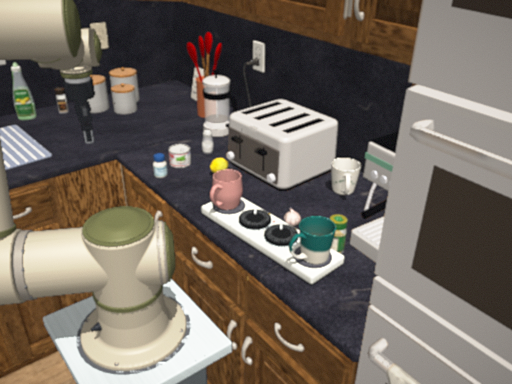

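View pics/side0.png

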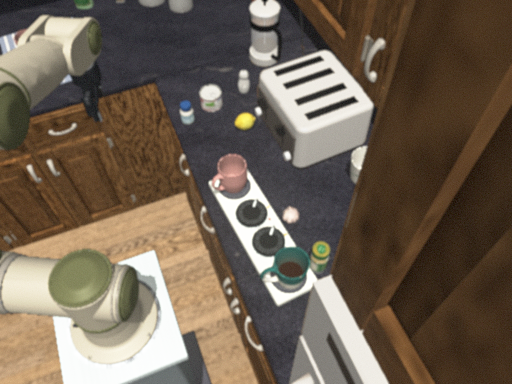

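The teal mug stands on the right pad (side view about (290,265)). The right dial is at about (268,241) in the side view and (281,235) in the scene view. The left dial is at (251,212) and (255,218). Pink is on the left pad.

```bash
cat > h.py <<'E'
import numpy as np,cv2
from workcell import bot, grab_frame, calibration, hand_in
def ray(n,u,v):
    c=calibration(n);f=192/np.tan(np.radians(c["vertical_fov"]/2))
    d=c["orientation"]@np.array([(u-c["cx"])/f,(v-c["cy"])/f,1]);return np.array(c["eye"]),d
def onplane(n,u,v,z):
    e,d=ray(n,u,v);return e+d*(z-e[2])/d[2]
def tri(a,b):
    A=[];B=[]
    for e,d in(a,b):
        d=d/np.linalg.norm(d);P=np.eye(3)-np.outer(d,d);A.append(P);B.append(P@e)
    return np.linalg.lstsq(np.vstack(A),np.hstack(B),rcond=None)[0]
E
python3 - <<'E'
from h import *
C={}
for n,pts in(("scene",[(255,218),(281,235)]),("side",[(251,212),(268,241)])):
    z=np.load(n+"0.npz");g=cv2.cvtColor(z["p"],cv2.COLOR_RGB2GRAY)
    for i,(u,v) in enumerate(pts):
        # dark pixels around the seed, largest blob within window
        m=np.zeros_like(g);w=np.s_[v-20:v+20,u-24:u+24];m[w]=(g[w]<110)*255
        k,l,st,ce=cv2.connectedComponentsWithStats(m)
        j=max(range(1,k),key=lambda q:st[q,4]*(abs(ce[q]-[u,v]).max()<12))
        c=cv2.convexHull(np.argwhere(l==j)[:,::-1].astype(np.int32));e=cv2.fitEllipse(c)
        C[n,i]=e[0];d=z["d"][int(e[0][1]),int(e[0][0])]
        E_,r=ray(n,*e[0]);print(n,i,np.round(e[0],1),np.round(e[1],1),st[j],onplane(n,*e[0],42).round(1),"depth pt",(E_+r*d).round(1))
for i in(0,1):print(i,tri(ray("scene",*C["scene",i]),ray("side",*C["side",i])).round(1))
s=cv2.imread("pics/side0.png")[180:310,200:340];t=cv2.imread("pics/scene0.png")[180:280,190:350]
cv2.imwrite("pics/c.png",np.hstack([cv2.resize(s,(420,390),interpolation=2),cv2.resize(t,(380,390),interpolation=2)]))
E
```

```text
scene 0 [259.2 210.2] [34.7 45.3] [239 198  40  31 812] [480.8 167.5  42. ] depth pt [480.2 166.7  42.6]
scene 1 [292.3 232. ] [34.2 54.5] [265 215  40  36 733] [484.2  27.3  42. ] depth pt [481.7  24.6  44.5]
side 0 [251.2 213.1] [26. 30.] [236 200  31  27 591] [443.6 141.5  42. ] depth pt [443.1 140.   44.6]
side 1 [272.5 244.8] [29.1 44.2] [253 228  39  33 853] [460.   23.9  42. ] depth pt [459.7  23.3  43.2]
0 [435.2 113.8  87.3]
1 [457.5   7.1  66.9]
```

View pics/c.png

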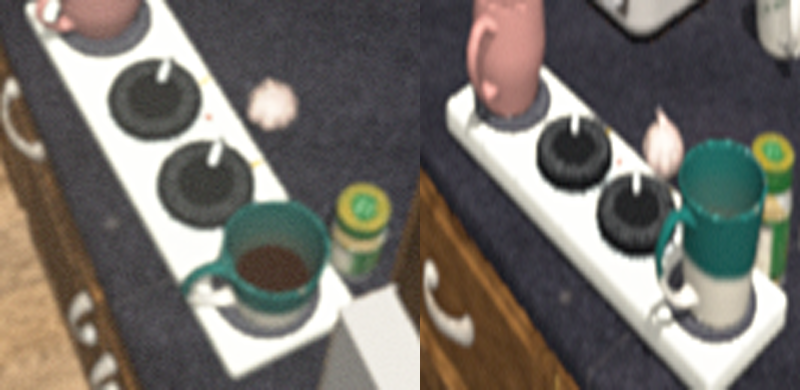

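The crop confirms both dials at off, with each line pointing back left. Side view centres are left (251.7,212.7) and right (268.3,241). Scene view centres are left (254.8,218) and right (280.9,233.5). I'll take a rough fix, then refine it with the wrist camera.

```bash
python3 - <<'E'
from h import *
for a,b in(((254.8,218.2),(251.7,212.7)),((280.9,233.5),(268.3,241))):
    p=tri(ray("scene",*a),ray("side",*b));print(p.round(1),onplane("scene",*a,45).round(1),onplane("side",*b,45).round(1))
s=bot.state();print((s["tcp_rot"].T@(p-s["position"])).round(1))
print(calibration("wrist"))
E
```

```text
[445.6 142.7  41. ] [441.8 138.   45. ] [444.8 140.3  45. ]
[453.4  38.4  43.7] [452.1  37.1  45. ] [453.1  37.7  45. ]
[-428.5 -371.4  360.9]
{'vertical_fov': 62.30768778901537, 'cx': 257.2163589827063, 'cy': 184.94587442854126, 'tool_from_camera': array([[-7.93083755e-05, -9.61358076e-01, -2.75301006e-01,
         6.75493365e+01],
       [ 9.99999997e-01, -7.37328712e-05, -3.06017192e-05,
         7.44719925e-01],
       [ 9.12047624e-06, -2.75301008e-01,  9.61358079e-01,
         3.02130882e+01],
       [ 0.00000000e+00,  0.00000000e+00,  0.00000000e+00,
         1.00000000e+00]])}
```

Careful with the scale: shifts go in shares of 62.5 mm and turns go in shares of 4 rad. That gives: -42 mm is -0.672, -36.5 mm is -0.584.

Call:
tcp_steps(offsets={"jaw": [0, 0, 0, 0, 0], "dx": [-0.672, -0.672, -0.672, -0.672, -0.672], "dy": [-0.584, -0.584, -0.584, -0.584, -0.584], "dz": [0, 0, 0, 0, 0], "ax": [0, 0, 0, 0, 0], "ay": [0, 0, 0, 0, 0], "az": [0, 0, 0, 0, 0]})

```text
clock: 0.72
position: [291.2, 275.8, 404.6]
tcp_rot: [[-0.967, 0.256, 0.0], [0.256, 0.967, -0.0], [-0.0, 0.0, -1.0]]
ft_force: [0.6, 0.7, -0.2]
finger_gap: -0.001
grip_force: 0.0
```

Call:
tcp_steps(offsets={"jaw": [0, 0, 0, 0, 0], "dx": [-0.672, -0.672, -0.672, -0.672, -0.672], "dy": [-0.584, -0.584, -0.584, -0.584, -0.584], "dz": [0, 0, 0, 0.32, 0.48], "ax": [0, 0, 0, 0, 0], "ay": [0, 0, 0, 0, 0], "az": [0, 0, 0, 0, 0]})

```text
clock: 1.35
position: [447.4, 45.9, 354.8]
tcp_rot: [[-0.967, 0.256, 0.002], [0.256, 0.967, -0.0], [-0.002, 0.0, -1.0]]
ft_force: [0.6, 0.1, 0.4]
finger_gap: -0.002
grip_force: 0.0
```

Call:
tcp_steps(offsets={"jaw": [0, 0], "dx": [0, 0], "dy": [0, 0], "dz": [0, 0], "ax": [0, 0], "ay": [0, 0], "az": [0, 0]})

```text
clock: 1.6
position: [446.5, 48.0, 355.1]
tcp_rot: [[-0.967, 0.256, -0.0], [0.256, 0.967, 0.0], [0.0, 0.0, -1.0]]
ft_force: [-0.2, -0.6, 0.8]
finger_gap: -0.002
grip_force: 0.0
```

```bash
python3 - <<'E'
from h import *
s=bot.state();p,d=grab_frame("wrist");np.savez("w1.npz",p=p,d=d,P=s["position"],R=s["tcp_rot"]);cv2.imwrite("pics/w1.png",p[:,:,::-1]);print(s["position"],s["qpos"],s["tcp_rot"],s["ft_force"],s["clock"])
E
```

```text
[446.45760517  47.95039276 355.08346268] [-1.55040299e-01  1.95134118e-01  1.78758881e+00  2.28977191e-04
  1.15934389e+00 -1.46689212e+00] [[-9.66637212e-01  2.56148999e-01 -4.36061490e-04]
 [ 2.56148895e-01  9.66637297e-01  2.80568875e-04]
 [ 4.93380737e-04  1.59511646e-04 -9.99999866e-01]] [-0.23435764 -0.56615312  0.827803  ] 1.6
```

View pics/w1.png

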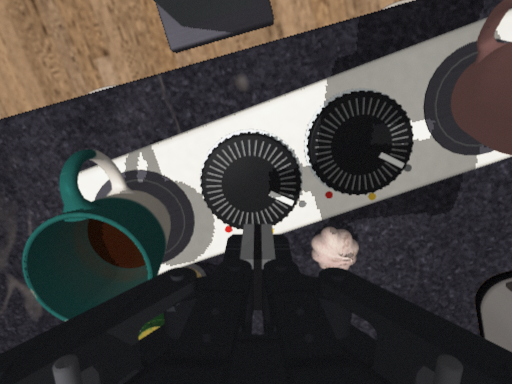

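The wrist view shows the right dial at about (251,181), 50 px in radius, and the left dial at about (360,142). Both white lines point at the grey dots. The teal mug is left of the right dial in the picture.

```bash
python3 - <<'E'
from h import *
z=np.load("w1.npz");c=calibration("wrist");f=192/np.tan(np.radians(c["vertical_fov"]/2));T=np.array(c["tool_from_camera"])
def wr(u,v):
    return z["P"]+z["R"]@T[:3,3], z["R"]@T[:3,:3]@np.array([(u-c["cx"])/f,(v-c["cy"])/f,1])
def pl(u,v,h=45):
    e,d=wr(u,v);return e+d*(h-e[2])/d[2]
g=cv2.cvtColor(z["p"],cv2.COLOR_RGB2GRAY)
cen=[]
for (u,v) in((251,181),(360,142)):
    pts=[]
    for a in np.linspace(0,2*np.pi,72,endpoint=False):
        r=np.arange(40,62,.5);x=u+r*np.cos(a);y=v+r*np.sin(a)
        q=cv2.remap(g,x[None].astype(np.float32),y[None].astype(np.float32),1)[0].astype(float)
        i=np.argmax(q>130)
        if 0<i: pts.append((x[i],y[i]))
    e=cv2.fitEllipse(np.array(pts,np.float32));P=pl(*e[0]);cen.append(P)
    print(len(pts),np.round(e[0],1),np.round(e[1],1),P.round(1))
    ee,d=wr(*e[0]);dd=z["d"][int(e[0][1])-3:int(e[0][1])+4,int(e[0][0])-3:int(e[0][0])+4];print("depth pt",(ee+d*np.median(dd)).round(1))
v=cen[1]-cen[0];print("sep",np.linalg.norm(v),"yaw",np.arctan2(-v[0],v[1]))
for m in((293,203),(403,165)):print("mark",pl(*m).round(1))
E
```

```text
64 [250.9 181.2] [ 98.5 102.1] [453.8  40.9  45. ]
depth pt [453.5  41.   46. ]
71 [360.1 142.5] [103.1 110.8] [444.3 143.3  45. ]
depth pt [444.1 143.1  45.8]
sep 102.911774548203 yaw 0.09245289546943691
mark [484.1  73.3  45. ]
mark [474.3 177.2  45. ]
```

Converted, 45 mm is 0.72, 10.8 mm is 0.1728.

Call:
tcp_steps(offsets={"jaw": [0, 0, 0, 0, 0], "dx": [0.128, 0, 0, 0, 0], "dy": [0.1728, 0, 0, 0, 0], "dz": [0.64, 0.72, 0.56, 0.16, 0], "ax": [0, 0, 0, 0, 0], "ay": [0, 0, 0, 0, 0], "az": [0, 0, 0, 0, 0]})

```text
clock: 2.28
position: [441.8, 60.7, 225.8]
tcp_rot: [[-0.967, 0.255, 0.001], [0.255, 0.967, -0.0], [-0.001, 0.0, -1.0]]
ft_force: [-0.1, -0.1, 0.3]
finger_gap: 0.001
grip_force: 0.0
```

Call:
tcp_steps(offsets={"jaw": [0, 0, 0], "dx": [0, 0, 0], "dy": [0, 0, 0], "dz": [0.04, 0.032, 0], "ax": [0, 0, 0], "ay": [0, 0, 0], "az": [0, 0, 0]})

```text
clock: 2.65
position: [441.7, 60.2, 220.8]
tcp_rot: [[-0.967, 0.256, 0.001], [0.256, 0.967, -0.0], [-0.001, 0.0, -1.0]]
ft_force: [-0.1, 0.6, -0.9]
finger_gap: 0.0
grip_force: 0.0
```

Converted, 1.5 mm is 0.024.

Call:
tcp_steps(offsets={"jaw": [0, 0], "dx": [0, 0], "dy": [0, 0], "dz": [0.024, 0], "ax": [0, 0], "ay": [0, 0], "az": [0, 0]})

```text
clock: 2.9
position: [441.6, 60.2, 219.0]
tcp_rot: [[-0.967, 0.256, -0.0], [0.256, 0.967, 0.0], [0.0, -0.0, -1.0]]
ft_force: [0.3, 1.2, 0.5]
finger_gap: -0.001
grip_force: 0.0
```

Call:
tcp_steps(offsets={"jaw": [0, 0], "dx": [0, 0], "dy": [0, 0], "dz": [0.016, 0], "ax": [0, 0], "ay": [0, 0], "az": [0, 0]})

```text
clock: 3.15
position: [441.8, 60.2, 218.4]
tcp_rot: [[-0.967, 0.256, 0.001], [0.256, 0.967, 0.0], [-0.001, 0.0, -1.0]]
ft_force: [-1.0, 0.3, 5.1]
finger_gap: -0.004
grip_force: 2.7
```

Converted, 0.7 mm is 0.0112.

Call:
tcp_steps(offsets={"jaw": [0, 0], "dx": [0, 0], "dy": [0, 0], "dz": [0.0112, 0], "ax": [0, 0], "ay": [0, 0], "az": [0, 0]})

```text
clock: 3.4
position: [441.9, 60.3, 218.3]
tcp_rot: [[-0.967, 0.256, 0.001], [0.256, 0.967, 0.0], [-0.001, 0.0, -1.0]]
ft_force: [-3.2, 0.7, 13.6]
finger_gap: 0.004
grip_force: 6.8
```

Call:
tcp_steps(offsets={"jaw": [0, 0, 0], "dx": [-0.0346, -0.0346, -0.0346], "dy": [0.0304, 0.0304, 0.0304], "dz": [0, 0, 0], "ax": [0, 0, 0], "ay": [0, 0, 0], "az": [0.03, 0.03, 0.03]})

```text
clock: 3.78
position: [450.0, 63.2, 218.3]
tcp_rot: [[-0.812, 0.583, 0.001], [0.583, 0.812, -0.0], [-0.001, 0.001, -1.0]]
ft_force: [-3.8, 0.7, 13.0]
finger_gap: 0.002
grip_force: 6.4
```

```bash
python3 - <<'E'
from h import *
s=bot.state();print(s["wrist_torque"],s["ft_force"]);p,d=grab_frame("wrist");cv2.imwrite("pics/w2.png",p[:,:,::-1])
E
```

```text
[ 0.03479677  0.54574209 -0.12318034] [-3.76525549  0.71728065 12.95840825]
```

View pics/w2.png

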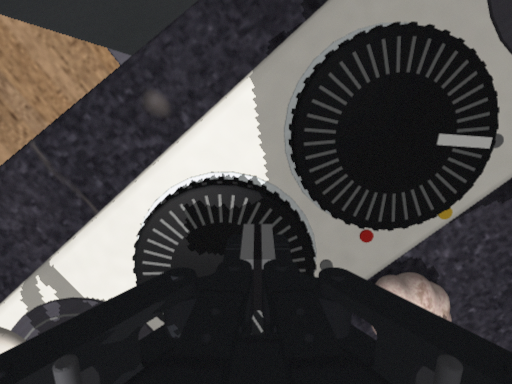

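The right dial's line is now near (258,320), away from its grey dot at (326,266), so the dial is turning with the finger. I'll carry on to a total of about 0.84 rad, then lift.

Converted, -2.16 mm is -0.0346, 1.9 mm is 0.0304, 0.12 rad / 4 = 0.03.

Call:
tcp_steps(offsets={"jaw": [0, 0, 0, 0, 0], "dx": [-0.0346, -0.0346, -0.0346, -0.0346, 0], "dy": [0.0304, 0.0304, 0.0304, 0.0304, 0], "dz": [0, 0, 0, 0, 0], "ax": [0, 0, 0, 0, 0], "ay": [0, 0, 0, 0, 0], "az": [0.03, 0.03, 0.03, 0.03, 0]})

```text
clock: 4.45
position: [461.6, 62.0, 218.3]
tcp_rot: [[-0.454, 0.891, 0.002], [0.891, 0.454, -0.0], [-0.001, 0.002, -1.0]]
ft_force: [-2.1, -1.3, 10.4]
finger_gap: -0.003
grip_force: 5.7
```

Call:
tcp_steps(offsets={"jaw": [0, 0, 0, 0, 0], "dx": [0, 0, 0, 0, 0], "dy": [0, 0, 0, 0, 0], "dz": [-0.08, -0.72, -0.8, -0.64, 0], "ax": [0, 0, 0, 0, 0], "ay": [0, 0, 0, 0, 0], "az": [0, 0, 0, 0, 0]})

```text
clock: 5.08
position: [461.3, 62.2, 359.9]
tcp_rot: [[-0.455, 0.891, 0.006], [0.891, 0.455, -0.001], [-0.003, 0.005, -1.0]]
ft_force: [-0.3, 0.1, -0.5]
finger_gap: 0.003
grip_force: 0.0
```

Call:
tcp_steps(offsets={"jaw": [0, 0, 0, 0, 0], "dx": [0.16, 0.16, 0.16, 0.16, 0], "dy": [0, 0, 0, 0, 0], "dz": [0, 0, 0, 0, 0], "ax": [0, 0, 0, 0, 0], "ay": [0, 0, 0, 0, 0], "az": [-0.045, -0.045, -0.045, -0.045, 0]})

```text
clock: 5.7
position: [434.2, 91.3, 356.4]
tcp_rot: [[-0.929, 0.371, -0.002], [0.371, 0.929, 0.0], [0.002, -0.001, -1.0]]
ft_force: [-0.4, -0.2, 0.5]
finger_gap: -0.004
grip_force: 0.0
```

```bash
python3 - <<'E'
from h import *
p,d=grab_frame("wrist");cv2.imwrite("pics/w3.png",p[:,:,::-1])
E
```

```text
(no output)
```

View pics/w3.png

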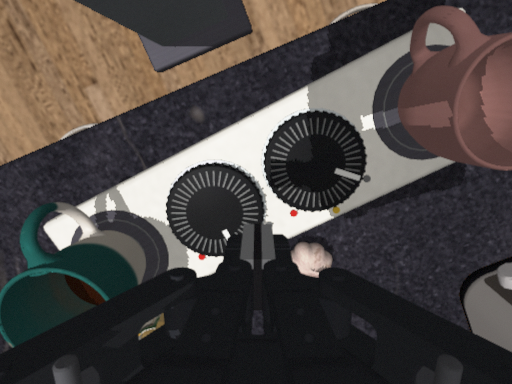

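The right dial's line now runs from (215,209) towards (227,233), parallel to the left dial's direction to its yellow dot. The left dial still points at grey. A finger hides the outer end of the right line, so I'll move clear for one check.

Converted, 40 mm is 0.64, 20 mm is 0.32.

Call:
tcp_steps(offsets={"jaw": [0, 0, 0, 0], "dx": [0.64, 0, 0, 0], "dy": [0.32, 0.64, 0, 0], "dz": [-0.16, 0, 0, 0], "ax": [0, 0, 0, 0], "ay": [0, 0, 0, 0], "az": [0, 0, 0, 0]})

```text
clock: 6.25
position: [419.8, 161.2, 366.8]
tcp_rot: [[-0.928, 0.372, -0.001], [0.372, 0.928, -0.0], [0.001, -0.001, -1.0]]
ft_force: [-1.2, -0.4, -0.0]
finger_gap: 0.002
grip_force: 0.0
```

```bash
python3 - <<'E'
from h import *
p,d=grab_frame("wrist");cv2.imwrite("pics/w4.png",p[:,:,::-1])
E
```

```text
(no output)
```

View pics/w4.png

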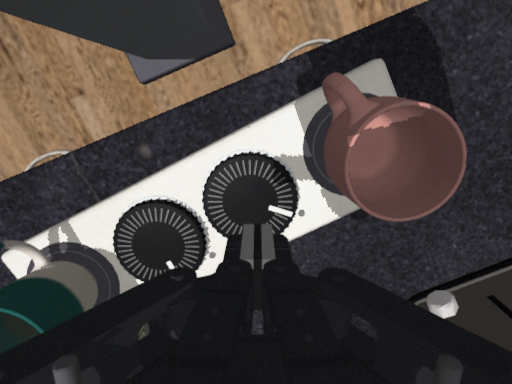

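The right dial's line at (170,265) points straight back from its centre (160,241), well past the grey dot at (212,255), so it is at low. The left dial's line still points at its grey dot (301,213).

```bash
python3 -c "
from workcell import bot, grab_frame, calibration, hand_in
print(hand_in())"
```

```text
the job is handed in; nothing more can be done
None
```

I rubbed the right dial, beside the teal-and-white mug, round to low (yellow dot), left the pink mug's dial at off, touched nothing else, and handed the job in at about 6.3 s.

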